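# Set the extraction inlet's iris damper to its mark

## Robot

A 6-joint arm with a two-finger parallel gripper is mounted at the origin on the work surface. World frame = base frame: x ahead of the robot, y to its left, z up, the work surface at z = 0. Lengths are in mm, angles in rad, forces in N, time in s.
With the tool pointing down it reaches from about 400 to 925 mm from the base axis. Payload 12.5 kg.
Tool frame: the origin (TCP) lies at the centre of the arm's flange, where the gripper is bolted on; the fingertips stand 190 mm ahead of it and the grasp point (between the pads) lies env.grip_point_offset ahead of it (env.grip_point_offset is the distance from the TCP to the grasp point, in mm); z points along the fingers, x is the direction in which the jaws open and shut, and the axes are right-handed (so a half turn about z gives the same grasp; the last joint's range is limited). The gripper opens to 95 mm and grips with 3 to 60 N. Pads are 20 mm wide; open, the fingers measure 119 mm over their backs; the gripper's body (75 mm by 180 mm) begins 59 mm behind the grasp point.
Start: joints at [-1.443, 0.491, 1.559, -0, 1.092, -0.106], TCP at [144.817, -607.991, 404.761] pointing down, gripper open.
Joint ranges: [-3.1, 3.1], [-0.84, 2.19], [0.05, 2.79], [-1.13, 4.28], [0.06, 2.93], [-2.69, 2.69]. Speed limits (rad/s): [2.22, 2.22, 2.79, 3.14, 3.14, 3.14].

## Interface

Orientations are given as [roll, pitch, yaw] about the fixed x, y, z axes, in that order (R = Rz(yaw) Ry(pitch) Rx(roll)).
In Python, from cell import state, read_camera, camera_model, job_done, env gives the robot as it stands.
- The arm moves only by the tool arm_command, never from a script. Its argument "steps" is a list of rows, each a list of 6 numbers: the shift along the tool's x, y, z in cm, then the turn, a rotation vector about the tool's x, y, z in degrees. In form: [[dx, dy, dz, rx, ry, rz], ...]. A call has 1 to 12 rows; each row is the pose to reach, as a shift and turn from the pose commanded when the call began, along the tool's axes at that moment; what a row does not reach only later rows make up. A row lasts 1/12 s, in which the tool goes at most 41.7 mm and 7.16 degrees, less where a joint would pass 70% of its speed; a pose out of reach is approached as far as the arm can. A call with a gripper value outside its range is refused whole. "jaw" is the finger opening in cm, from 0 to 9.51, set as the call begins (left out, the last holds). The fingers move at their own pace and stop on an object; the grip force is fixed at half the most. Time passes only in rows, so rows that repeat a pose let the fingers close. It gives the time, the measured TCP pose, the force and the opening at its end, in the units of the state.
- state(): the state, without advancing time (a new reading comes with each control period).
- read_camera(name): name is "scene" or "top"; returns the picture (400x640x3 uint8, red, green, blue); there is no depth.
- camera_model(name): a dict with "K" (3x3 intrinsics, pixels), "xyz" and "rotation" of the camera in the world. Camera axes: x right, y up, looking along -z (the intrinsics and any distortion apply to the point x, -y, -z); pixel columns grow to the right and rows downward; lengths in mm; the calibration is good to about 2 mm. A picture is of the moment at which its call begins. camera_model takes no time and is no camera call.
- job_done(): hands the job in, once; it reports no verdict.
The state is a dict: "t": time; "joints": joint angles; "qvel": joint speeds; "tau": joint torques, N m; "eef_pos": TCP position; "tcp_rot": TCP orientation; "ft_force": force on the tool from outside, world axes, zero at the start; "moment": the same for the moment, N m; "opening": opening from 0.0 (shut) to 1.0 (fully open).
Only numpy, scipy, OpenCV 4.12 (cv2) and the standard library are available. Lean on these libraries where they do the work, as an engineer would, in place of code of your own. Each camera call takes 0.05 s, during which the arm holds its last target. There are 200 camera calls.

## Task

Set the airflow of the bench extraction inlet: push the damper lever by its upright knob anticlockwise (seen from above) all the way to the open stop, then push it back clockwise until its pointer stands at the one long mark of the scale, and leave it there. Only push, gently, with the fingertips or the outside of the fingers: never take the knob between the fingers, and leave the bottles, tub and carton around it where they stand.

Things in the scene. Friction and masses are not known exactly. Their poses are not given: they have to be found in the camera images.
- inlet: Fixed extraction inlet: low white drum 250 mm across, 40 mm high, on a red flange (284 mm across, 8 mm thick). Origin at the centre of its underside, on the ring's turning axis; z up. The lever points at 1.94 rad + joint damper from this x axis (anticlockwise positive). Two 10 mm stop studs, tops 54 mm above the bench, stand 84 mm from the axis, 0.14 rad past each end of travel.
- damper (a joint): Angle of the damper ring and its lever (rad), 0 at the shut stop, 2.4 at the open stop, growing anticlockwise seen from above. It turns with dry friction of about 2.5 N at the knob, has no spring, and stays where it is left.
- lever_knob (a point): Middle of the lever's upright black round knob, 84 mm from the turning axis, 12 mm across, foot 48 mm and top 92 mm above the bench (this point 70 mm); nothing else on the inlet is higher than 54 mm. The x axis points outward along the lever, z up; it turns with the lever.
- pointer_tip (a point): Tip of the lever's pointer, 100 mm from the axis, just inside the scale marks, in line with the knob and the axis.
- scale: Round aluminium scale plate (249 mm across) fixed on the drum, turned differently each time; origin on the turning axis 40 mm above the bench, its top 41.5 mm above it. 24 black rim marks, 15 degrees apart: 23 short (7 mm), one long and broad (21 x 5 mm) that lies along this x axis. The pointer is at the long mark when the lever's x axis has the direction of this x axis.
- long_mark (a point): Inner end of the long scale mark, 102 mm from the axis, on top of the scale; the mark runs 21 mm outward from here. It always lies 0.7 rad or more clockwise from the open stop.
- amber_vial: Bystander: amber jar with blue cap, 40 mm across, 75 mm tall; origin at the centre of its underside.
- clear_vial: Bystander: clear jar with blue cap, 34 mm across, 65 mm tall; origin at the centre of its underside.
- wipes_tub: Bystander: white tub with blue lid, 96 mm across, 160 mm tall; origin at the centre of its underside.
- carton: Bystander: closed cardboard carton 140 x 70 x 55 mm; origin at the centre of its underside.

How it is judged:
By the outcome, as a careful person would: the job done as asked, in the order asked, and still so for the second after the job is handed in, with the robot touching nothing.
It also fails if it takes over 58 s, if anything falls off the work surface, if the arm or the gripper's body presses on something with over 40 N, if the wrist force passes 120 N, or if a joint passes its speed limit or range.

## Working session

There is one attempt and no reset: what is moved stays moved. The work goes in short steps, Python scripts to look and compute and a tool call to move; the robot and the scene stay as the last step left them, time stands still between calls to the robot, and variables do not carry over. Pictures are saved under pics/ and viewed, about 8 in all and at most 12, crops included, and the job is handed in when it is done.

Besides the shell and the picture viewer there is one more tool, called after "Request:" by a JSON object that holds its "api" and its "payload". arm_command: Moves the arm, as the interface text tells. Its arguments: {"type":"object","properties":{"steps":{"type":"array"},"jaw":{"type":"number"}},"required":["steps"]}

```bash
mkdir -p pics; ls; cat > h.py <<'E'
import numpy as np, cv2
from cell import state, read_camera, camera_model, env
def snap(n,f,crop=None,s=1):
    im=read_camera(n)[:,:,::-1].copy(); cv2.imwrite(f'pics/{f}_raw.png',im)
    if crop: a,b,c,d=crop; im=im[b:d,a:c]
    cv2.imwrite(f'pics/{f}.png',cv2.resize(im,None,fx=s,fy=s,interpolation=cv2.INTER_CUBIC)); return im
def ray(n,u,v,z):
    m=camera_model(n);K=np.array(m['K']);R=np.array(m['rotation']);c=np.array(m['xyz'])
    d=np.linalg.solve(K,[u,v,1.]);d=R@np.array([d[0],-d[1],-d[2]])
    return c+d*(z-c[2])/d[2]
def proj(n,p):
    m=camera_model(n);K=np.array(m['K']);R=np.array(m['rotation']);c=np.array(m['xyz'])
    q=R.T@(np.array(p,float)-c);q=K@np.array([q[0],-q[1],-q[2]]);return q[:2]/q[2]
E
python3 - <<'E'
from h import *
snap('top','t1');snap('scene','s1')
print(camera_model('top'));print(camera_model('scene'));print(state(),env.grip_point_offset)
E
```

```text
pics
{'K': array([[379.1572742 ,   0.        , 322.67793331],
       [  0.        , 379.1572742 , 192.16348046],
       [  0.        ,   0.        ,   1.        ]]), 'xyz': array([ 495.22964218,   24.71847027, 1000.63044033]), 'rotation': array([ 0.15816115, -0.0174572 , -1.56466952])}
{'K': array([[390.17456718,   0.        , 315.47893279],
       [  0.        , 390.17456718, 206.77776014],
       [  0.        ,   0.        ,   1.        ]]), 'xyz': array([1146.55231421,  292.04179976,  509.9862651 ]), 'rotation': array([ 0.917052  , -0.01324577,  2.08877119])}
{'t': 0.1, 'joints': array([-1.44258357e+00,  4.91474721e-01,  1.55937048e+00, -1.05224728e-05,
        1.09171332e+00, -1.05598357e-01]), 'qvel': array([ 0.00056916, -0.00167616, -0.00432954, -0.00076678, -0.00077157,
        0.00054172]), 'tau': array([ 3.34340999e-03, -6.13621402e+01, -2.58603609e+01,  6.94226939e-02,
        4.70230391e-02, -6.50087600e-05]), 'eef_pos': array([ 144.82297612, -607.96144752,  404.24156537]), 'tcp_rot': array([-3.14150013e+00,  9.61474817e-04, -1.33698031e+00]), 'ft_force': array([-0.26665512,  0.43660417,  0.26868738]), 'moment': array([-0.02361455,  0.02199259, -0.00375857]), 'opening': 0.9997759982483092} 171.3
```

View pics/t1.png

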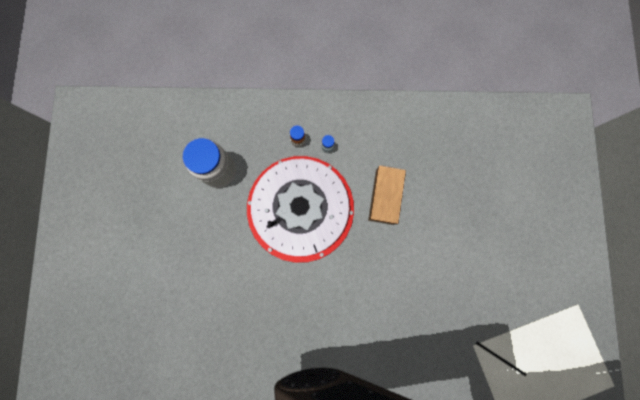

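View pics/s1.png

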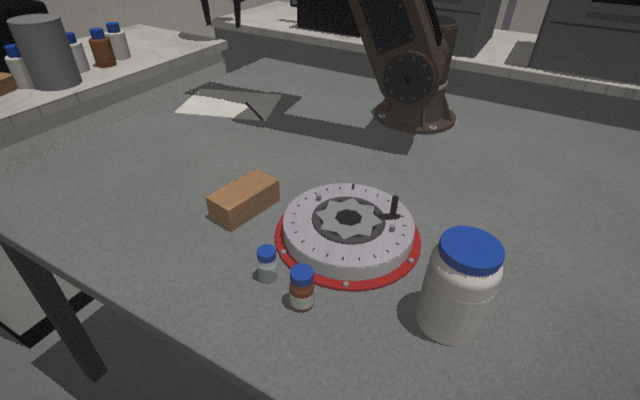

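The top view shows the inlet centred near (300,208), the knob at about (272,222) and the long mark near (316,249). The tub is at (203,157), the vials at (297,133) and (328,143), and the carton at (388,195).

```bash
sed -i "s/R=np.array(m\['rotation'\])/R=Rot.from_euler('xyz',m['rotation']).as_matrix()/; 1a from scipy.spatial.transform import Rotation as Rot" h.py
python3 - <<'E'
from h import *
im=cv2.imread('pics/t1_raw.png')[145:270,235:365]
cv2.imwrite('pics/t1c.png',cv2.resize(im,None,fx=4.5,fy=4.5,interpolation=cv2.INTER_CUBIC))
im=cv2.imread('pics/s1_raw.png')
hsv=cv2.cvtColor(cv2.imread('pics/t1_raw.png'),cv2.COLOR_BGR2HSV)
m=((hsv[...,1]>150)&((hsv[...,0]<6)|(hsv[...,0]>174))).astype(np.uint8)
m[:140]=0;m[280:]=0;m[:,:230]=0;m[:,370:]=0
pts=cv2.findNonZero(m);hull=cv2.convexHull(pts)[:,0].astype(float)
P=np.array([ray('top',u,v,8)[:2] for u,v in hull])
A=np.c_[2*P,np.ones(len(P))];s=np.linalg.lstsq(A,(P**2).sum(1),rcond=None)[0]
print('centre',s[:2],'r',np.sqrt(s[2]+s[:2]@s[:2]))
for n,uv,z in [('tub',(203,156),160),('amber',(297,131),75),('clear',(328,141),65),('carton',(391,181),55),('longmark',(316,249),41.5)]: print(n,ray('top',*uv,z))
c=s[:2]
for nm,a in [('knob?',0)]:
  pass
print(proj('scene',[*c,41.5]),proj('top',[*c,41.5]))
E
```

```text
centre [611.79947477  67.48089959] r 139.68229560959196
tub [710.02249235 282.75048524 160.        ]
amber [799.38745986  75.5180322   75.        ]
clear [777.06214035  -3.48961917  65.        ]
carton [ 676.50390577 -164.6591241    55.        ]
longmark [504.21261919  24.734917    41.5       ]
[348.82145401 218.55636532] [299.57380481 206.1380162 ]
```

View pics/t1c.png

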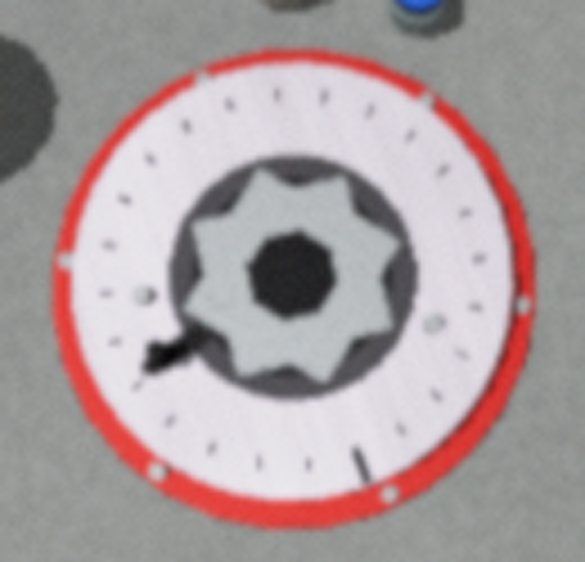

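The crop shows the shut stud at (144,295), the open stud at (434,322), the knob near (165,355) with its pointer tip at (146,370), and the long mark from (356,450) to (368,482). Travel runs along the robot-facing side. I'll work out the angles and the first approach.

```bash
cat >> h.py <<'E'
CEN=np.array([611.8,67.5])
def ang(n,u,v,z,c=None):
    d=ray(n,u,v,z)[:2]-(CEN if c is None else c); return np.degrees(np.arctan2(d[1],d[0]))%360,np.hypot(*d)
def target(phi,off,ztip=62,r=84):
    "TCP pose with finger centre 'off' mm clockwise (neg = anticlockwise) of knob angle phi (deg), yaw=phi-180"
    f=np.radians(phi);p=CEN+r*np.array([np.cos(f),np.sin(f)])-off*np.array([-np.sin(f),np.cos(f)])
    return np.array([*p,ztip+190]),phi-180
def row(pos,yaw,base=None):
    "row (cm,deg) from base pose (pos, yawdeg; tool down)"
    s=state(); b=(s['eef_pos'],np.degrees(s['tcp_rot'][2])) if base is None else base
    R=Rot.from_euler('xyz',[180,0,b[1]],degrees=True).as_matrix()
    d=R.T@(pos-b[0])/10; return [round(float(x),2) for x in d]+[0,0,round(float(-((yaw-b[1]+180)%360-180)),1)]
E
python3 - <<'E'
from h import *
im=cv2.imread('pics/t1_raw.png')
f=lambda x,y:((x+.5)/4.5-.5+235,(y+.5)/4.5-.5+145)
marks=[(278,95),(324,97),(370,110),(411,135),(445,170),(466,212),(479,258),(476,307),(463,354),(437,397),(403,430),(309,464),(260,463),(212,448),(171,421),(137,386),(115,342),(105,293),(109,244),(125,199),(151,159),(187,126),(230,105)]
P=np.array([ray('top',*f(*m),41.5)[:2] for m in marks])
A=np.c_[2*P,np.ones(len(P))];s=np.linalg.lstsq(A,(P**2).sum(1),rcond=None)[0];c=s[:2]
print('marks centre',c,np.sqrt(s[2]+c@c))
a=np.array([np.degrees(np.arctan2(*(p-c)[::-1])) for p in P])%15
z=np.exp(1j*np.radians(a*24)).mean();print('mark phase mod 15',np.degrees(np.angle(z))/24%15, abs(z))
for n,uv,zz in [('shut stud',(144,295),54),('open stud',(434,322),54),('lm in',(356,450),41.5),('lm out',(368,482),41.5),('ptr tip',(146,370),44),('knobtop',(160,358),92)]: print(n,ang('top',*f(*uv),zz,c))
E
```

```text
marks centre [611.98214651  67.33605488] 105.711991245385
mark phase mod 15 5.8438133017141745 0.9950254462316149
shut stud (np.float64(98.70488213253188), np.float64(82.81285011207609))
open stud (np.float64(251.68966829478126), np.float64(83.81862584988917))
lm in (np.float64(200.78853040891497), np.float64(103.6796102786484))
lm out (np.float64(200.8619830501493), np.float64(122.52270689379083))
ptr tip (np.float64(123.49903623312606), np.float64(96.9242457112012))
knobtop (np.float64(126.70956807976253), np.float64(84.07588328848114))
```

```bash
sed -i 's/611.8,67.5/611.9,67.4/' h.py; python3 - <<'E'
from h import *
p,y=target(124,28,130);print(p,y,row(p,y)); print(row(np.array([450,-330,404]),-68))
E
```

```text
[588.14084814 152.69655739 320.        ] -56 [-63.72, -60.75, 8.42, 0, 0, -20.6]
[-19.97, -36.13, 0.02, 0, 0, -8.6]
```

Request:
{"api": "arm_command", "payload": {"steps": [[-20,-36,0,0,0,-8.6],[-20,-36,0,0,0,-8.6],[-20,-36,0,0,0,-8.6],[-20,-36,0,0,0,-8.6],[-20,-36,0,0,0,-8.6],[-20,-36,0,0,0,-8.6],[-20,-36,0,0,0,-8.6],[-20,-36,0,0,0,-8.6],[-20,-36,0,0,0,-8.6],[-20,-36,0,0,0,-8.6],[-20,-36,0,0,0,-8.6],[-20,-36,0,0,0,-8.6]], "jaw": 0}}

```text
t: 1.1
eef_pos: [449.8, -328.6, 404.4]
tcp_rot: [3.141, 0.0, -1.183]
ft_force: [-0.3, -0.4, -0.4]
opening: 0.22
```

```bash
python3 - <<'E'
from h import *
p,y=target(124,28,150);s=state();print(s['opening'],s['eef_pos'],row(p,y))
E
```

```text
0.2198023248736512 [ 449.80380724 -328.6379406   404.44363567] [-39.34, -30.99, 6.44, 0, 0, -11.8]
```

Request:
{"api": "arm_command", "payload": {"steps": [[-39.3,-31,0,0,0,-11.8],[-39.3,-31,0,0,0,-11.8],[-39.3,-31,0,0,0,-11.8],[-39.3,-31,0,0,0,-11.8],[-39.3,-31,0,0,0,-11.8],[-39.3,-31,0,0,0,-11.8],[-39.3,-31,0,0,0,-11.8],[-39.3,-31,0,0,0,-11.8],[-39.3,-31,0,0,0,-11.8],[-39.3,-31,0,0,0,-11.8],[-39.3,-31,0,0,0,-11.8],[-39.3,-31,0,0,0,-11.8]]}}

```text
t: 2.1
eef_pos: [589.2, 150.6, 404.6]
tcp_rot: [3.141, -0.0, -0.982]
ft_force: [0.6, -0.1, -0.2]
opening: 0.002
```

Request:
{"api": "arm_command", "payload": {"steps": [[0,0,0,0,0,0],[0,0,0,0,0,0],[0,0,0,0,0,0]]}}

```text
t: 2.35
eef_pos: [588.8, 148.8, 404.3]
tcp_rot: [3.141, 0.0, -0.982]
ft_force: [-0.4, 0.2, 0.5]
opening: 0.005
```

```bash
python3 - <<'E'
from h import *
p,y=target(124,28,62);s=state();print(s['t'],s['opening'],s['eef_pos'],s['tcp_rot'],row(p,y))
E
```

```text
2.35 0.005469408982659717 [588.7803808  148.78253048 404.28326679] [ 3.14050655e+00  5.77882796e-05 -9.81503510e-01] [-0.36, -0.16, 15.23, 0, 0, -0.2]
```

Request:
{"api": "arm_command", "payload": {"steps": [[-0.3,-0.2,3.5,0,0,0],[-0.3,-0.2,7,0,0,0],[-0.3,-0.2,10,0,0,0],[-0.3,-0.2,12,0,0,0],[-0.3,-0.2,13,0,0,0],[-0.3,-0.2,14,0,0,0],[-0.3,-0.2,14.5,0,0,0],[-0.3,-0.2,15,0,0,0],[-0.3,-0.2,15,0,0,0],[-0.3,-0.2,15,0,0,0]]}}

```text
t: 3.18
eef_pos: [588.9, 153.5, 255.4]
tcp_rot: [-3.141, -0.001, -0.981]
ft_force: [0.3, -0.5, -0.4]
opening: 0.004
```

```bash
python3 - <<'E'
from h import *
snap('scene','s2',(260,80,460,280),3)
s=state();print(s['t'],s['eef_pos'],s['tcp_rot'][2],s['ft_force'])
b=(s['eef_pos'],np.degrees(s['tcp_rot'][2]))
for ph,off in [(124,20),(124,15)]+[(a,15) for a in (128,132,136,140,144,148,152)]: print(ph,row(*target(ph,off),b))
E
```

```text
3.2333 [588.89846689 153.5368597  255.52359634] -0.9809251949067261 [0.56956405 0.40908423 0.16851235]
124 [0.03, 0.91, 0.35, 0, 0, -0.2]
124 [0.03, 1.41, 0.35, 0, 0, -0.2]
128 [-0.05, 2.0, 0.35, 0, 0, -4.2]
132 [-0.09, 2.59, 0.35, 0, 0, -8.2]
136 [-0.09, 3.19, 0.35, 0, 0, -12.2]
140 [-0.05, 3.78, 0.35, 0, 0, -16.2]
144 [0.04, 4.37, 0.35, 0, 0, -20.2]
148 [0.16, 4.96, 0.35, 0, 0, -24.2]
152 [0.33, 5.53, 0.35, 0, 0, -28.2]
```

View pics/s2.png

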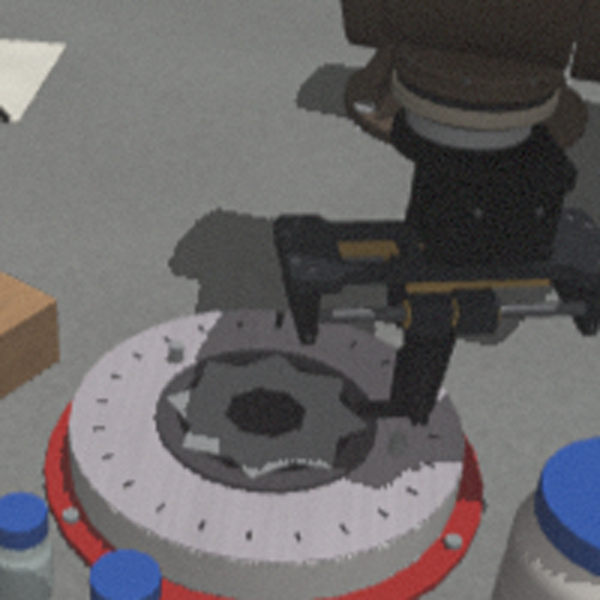

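The view shows a finger column with its tip near crop (420,415), next to the lever, and a second piece hanging at (308,335). I need to identify that piece before pushing.

```bash
python3 - <<'E'
from h import *
s=state();p=s['eef_pos'];R=Rot.from_euler('xyz',s['tcp_rot']).as_matrix()
for l in [(0,0,190),(12,0,190),(-12,0,190),(-12,0,112),(12,0,112),(90,0,112),(-90,0,112),(80,37,112),(80,-37,112),(90,37,112),(90,-37,112),(60,0,190),(60,0,112)]:
    q=(proj('scene',p+R@np.array(l))-[260,80])*3; print(l,q.round())
for ph in(122,124,126,128):
  f=np.radians(ph);print(ph,*[((proj('scene',[*(CEN+84*np.array([np.cos(f),np.sin(f)])),z])-[260,80])*3).round() for z in(48,92)])
print(s['opening'])
E
```

```text
(0, 0, 190) [413. 410.]
(12, 0, 190) [394. 411.]
(-12, 0, 190) [433. 410.]
(-12, 0, 112) [454. 302.]
(12, 0, 112) [412. 304.]
(90, 0, 112) [275. 308.]
(-90, 0, 112) [587. 299.]
(80, 37, 112) [283. 272.]
(80, -37, 112) [304. 345.]
(90, 37, 112) [266. 272.]
(90, -37, 112) [285. 346.]
(60, 0, 190) [315. 414.]
(60, 0, 112) [328. 306.]
122 [399. 406.] [409. 350.]
124 [398. 403.] [407. 347.]
126 [397. 400.] [406. 344.]
128 [395. 397.] [405. 341.]
0.005049187366042675
```

The hanging piece is the gripper body's end corner, at z≈143 mm. Both fingers are together at the tip, as planned. Starting the push gently.

Request:
{"api": "arm_command", "payload": {"steps": [[0,0.3,0.2,0,0,0],[0,0.6,0.3,0,0,0],[0,0.9,0.35,0,0,0],[0,1.1,0.35,0,0,0],[0,1.3,0.35,0,0,0],[0,1.5,0.35,0,0,-1],[0,1.7,0.35,0,0,-2.2],[-0.05,2.0,0.35,0,0,-4.2],[-0.07,2.3,0.35,0,0,-6.2],[-0.09,2.6,0.35,0,0,-8.2],[-0.09,2.9,0.35,0,0,-10.2],[-0.09,3.2,0.35,0,0,-12.2]]}}

```text
t: 4.23
eef_pos: [561.6, 136.4, 251.4]
tcp_rot: [-3.141, -0.0, -0.765]
ft_force: [2.8, 1.8, -0.6]
opening: 0.006
```

```bash
python3 - <<'E'
from h import *
s=state();print(s['t'],s['eef_pos'],np.degrees(s['tcp_rot'][2]),s['ft_force'])
b=target(136,15);print(b)
for a in range(139,175,3): print(a,row(*target(a,15),b))
E
```

```text
4.2333 [561.60488697 136.41902241 251.35920053] -43.82124660925432 [ 2.77013649  1.7632085  -0.63195233]
(array([561.89533233, 136.54140012, 252.        ]), -44)
139 [-0.07, 0.44, 0.0, 0, 0, -3.0]
142 [-0.11, 0.89, 0.0, 0, 0, -6.0]
145 [-0.13, 1.33, 0.0, 0, 0, -9.0]
148 [-0.13, 1.78, 0.0, 0, 0, -12.0]
151 [-0.1, 2.23, 0.0, 0, 0, -15.0]
154 [-0.05, 2.67, 0.0, 0, 0, -18.0]
157 [0.02, 3.11, 0.0, 0, 0, -21.0]
160 [0.12, 3.55, 0.0, 0, 0, -24.0]
163 [0.23, 3.98, 0.0, 0, 0, -27.0]
166 [0.38, 4.4, 0.0, 0, 0, -30.0]
169 [0.54, 4.82, 0.0, 0, 0, -33.0]
172 [0.72, 5.22, 0.0, 0, 0, -36.0]
```

Contact is made at about 3.3 N, and the lever is turning. This arc table holds from any starting angle, so I'll reuse it.

Request:
{"api": "arm_command", "payload": {"steps": [[-0.07,0.44,0,0,0,-3],[-0.11,0.89,0,0,0,-6],[-0.13,1.33,0,0,0,-9],[-0.13,1.78,0,0,0,-12],[-0.1,2.23,0,0,0,-15],[-0.05,2.67,0,0,0,-18],[0.02,3.11,0,0,0,-21],[0.12,3.55,0,0,0,-24],[0.23,3.98,0,0,0,-27],[0.38,4.4,0,0,0,-30],[0.54,4.82,0,0,0,-33],[0.72,5.22,0,0,0,-36]]}}

```text
t: 5.23
eef_pos: [530.4, 93.8, 251.3]
tcp_rot: [-3.142, -0.0, -0.136]
ft_force: [0.6, 2.7, 0.2]
opening: -0.001
```

Request:
{"api": "arm_command", "payload": {"steps": [[-0.07,0.44,0,0,0,-3],[-0.11,0.89,0,0,0,-6],[-0.13,1.33,0,0,0,-9],[-0.13,1.78,0,0,0,-12],[-0.1,2.23,0,0,0,-15],[-0.05,2.67,0,0,0,-18],[0.02,3.11,0,0,0,-21],[0.12,3.55,0,0,0,-24],[0.23,3.98,0,0,0,-27],[0.38,4.4,0,0,0,-30],[0.54,4.82,0,0,0,-33],[0.72,5.22,0,0,0,-36]]}}

```text
t: 6.23
eef_pos: [529.9, 41.0, 251.2]
tcp_rot: [-3.141, 0.002, 0.493]
ft_force: [-2.7, 2.0, 1.7]
opening: 0.001
```

```bash
python3 - <<'E'
from h import *
s=state();print(s['t'],s['eef_pos'],np.degrees(s['tcp_rot'][2]),s['ft_force'],s['joints'])
print(target(208,15))
b=(s['eef_pos'],np.degrees(s['tcp_rot'][2]))
for a in list(range(211,242,3)): print(a,row(*target(a,15),b))
E
```

```text
6.2333 [529.92868713  41.04920839 251.20479086] 28.228361403245042 [-2.6568301   2.00039926  1.65398678] [-4.69781635e-02  5.73891715e-01  1.93303737e+00 -2.09085158e-04
  6.36344102e-01 -5.39487177e-01]
(array([530.69032876,  41.20860262, 252.        ]), 28)
211 [0.01, 0.46, -0.08, 0, 0, -2.8]
214 [-0.04, 0.91, -0.08, 0, 0, -5.8]
217 [-0.06, 1.35, -0.08, 0, 0, -8.8]
220 [-0.06, 1.8, -0.08, 0, 0, -11.8]
223 [-0.04, 2.25, -0.08, 0, 0, -14.8]
226 [0.01, 2.69, -0.08, 0, 0, -17.8]
229 [0.08, 3.13, -0.08, 0, 0, -20.8]
232 [0.18, 3.57, -0.08, 0, 0, -23.8]
235 [0.29, 4.0, -0.08, 0, 0, -26.8]
238 [0.43, 4.42, -0.08, 0, 0, -29.8]
241 [0.59, 4.84, -0.08, 0, 0, -32.8]
```

Request:
{"api": "arm_command", "payload": {"steps": [[0,0.46,0,0,0,-2.8],[-0.05,0.9,0,0,0,-5.8],[-0.06,1.35,0,0,0,-8.8],[-0.06,1.8,0,0,0,-11.8],[-0.04,2.25,0,0,0,-14.8],[0.01,2.7,0,0,0,-17.8],[0.08,3.13,0,0,0,-20.8],[0.18,3.57,0,0,0,-23.8],[0.29,4.0,0,0,0,-26.8],[0.36,4.2,0,0,0,-28.3],[0.43,4.42,0,0,0,-29.8],[0.43,4.42,0,0,0,-29.8]]}}

```text
t: 7.23
eef_pos: [554.7, 3.9, 251.0]
tcp_rot: [-3.14, 0.001, 1.011]
ft_force: [-2.3, 0.3, -0.9]
opening: 0.005
```

Request:
{"api": "arm_command", "payload": {"steps": [[0,0.1,0,0,0,-0.7],[0,0.2,0,0,0,-1.4],[0,0.3,0,0,0,-2],[0.01,0.4,0,0,0,-2.7],[0.02,0.5,0,0,0,-3.4],[0.02,0.5,0,0,0,-3.4]]}}

```text
t: 7.73
eef_pos: [559.5, 1.7, 251.2]
tcp_rot: [3.141, -0.0, 1.069]
ft_force: [-2.9, -0.5, -0.9]
opening: 0.005
```

```bash
python3 - <<'E'
from h import *
s=state();print(s['t'],s['eef_pos'],np.degrees(s['tcp_rot'][2]),s['ft_force'],s['moment'])
print(target(241.4,15))
snap('scene','s3',(260,80,460,280),3)
E
```

```text
7.7333 [559.50507991   1.72317711 251.19174566] 61.25914618598504 [-2.85223116 -0.54421766 -0.92418479] [-0.02148696  0.24609195 -0.02363737]
(array([558.5201393 ,   0.82980793, 252.        ]), 61.400000000000006)
```

View pics/s3.png

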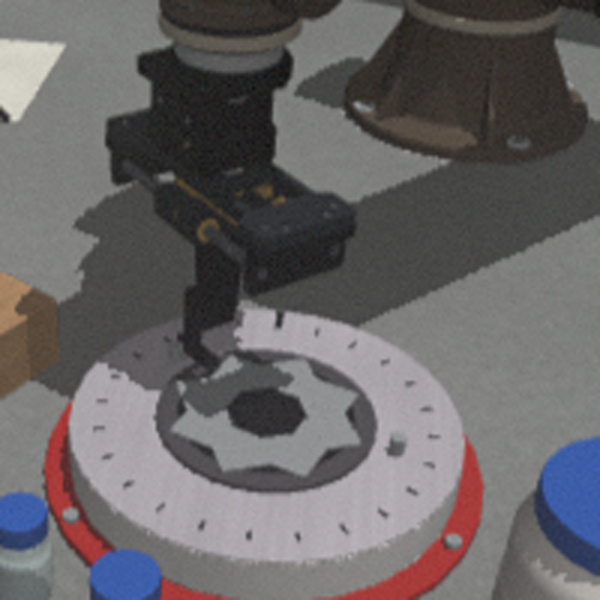

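The knob sits just left of the fingertip at crop (190,320), and the lever foot is at (200,355). It is nearly at the open stud. The force is still only friction (2.9 N), so I continue in millimetre steps.

Request:
{"api": "arm_command", "payload": {"steps": [[0,0.1,0,0,0,-0.7],[0,0.2,0,0,0,-1.4],[0,0.2,0,0,0,-1.4]]}}

```text
t: 8.03
eef_pos: [561.1, 0.8, 251.2]
tcp_rot: [-3.141, 0.0, 1.094]
ft_force: [-4.3, -0.1, 0.0]
opening: 0.005
```

Request:
{"api": "arm_command", "payload": {"steps": [[0,0.1,0,0,0,-0.5],[0,0.1,0,0,0,-0.5]]}}

```text
t: 8.2
eef_pos: [561.5, 0.5, 251.2]
tcp_rot: [-3.139, 0.001, 1.102]
ft_force: [-8.1, 1.2, 3.7]
opening: 0.005
```

Request:
{"api": "arm_command", "payload": {"steps": [[0,0.1,0,0,0,-0.5],[0,0.1,0,0,0,-0.5]]}}

```text
t: 8.37
eef_pos: [561.8, 0.3, 251.1]
tcp_rot: [-3.137, 0.001, 1.111]
ft_force: [-10.6, 3.5, 5.9]
opening: 0.006
```

The force rose to 11 N and the motion stalled, so this is the open stop. Next I back off, lift and check.

Request:
{"api": "arm_command", "payload": {"steps": [[0,-0.5,0,0,0,0],[0,-1.2,0,0,0,0],[0,-2.2,0,0,0,0],[0,-2.5,-1,0,0,0],[0,-2.5,-3,0,0,0],[0,-2.5,-5.5,0,0,0],[0,-2.5,-6.5,0,0,0],[0,-2.5,-6.5,0,0,0]]}}

```text
t: 9.03
eef_pos: [540.6, 11.1, 318.9]
tcp_rot: [3.137, -0.002, 1.11]
ft_force: [0.5, -0.9, 0.3]
opening: 0.006
```

```bash
python3 - <<'E'
from h import *
s=state();print(s['t'],s['eef_pos'],np.degrees(s['tcp_rot'][2]),s['ft_force'])
snap('scene','s4',(270,160,430,280),5)
for ph in (242,244,246):
  f=np.radians(ph);e=np.array([np.cos(f),np.sin(f)])
  print(ph,[((proj('scene',[*(CEN+r*e),z])-[270,160])*5).round() for r,z in((84,92),(84,48),(100,44))])
print([((proj('scene',[*(CEN+84*np.array([np.cos(np.radians(a)),np.sin(np.radians(a))])),54])-[270,160])*5).round() for a in(98.7,251.7)])
b=(s['eef_pos'],np.degrees(s['tcp_rot'][2]))
print(row(*target(243.7,-28,122),b),row(*target(243.7,-28,62),b))
E
```

```text
9.0333 [540.61398954  11.12504224 318.90289106] 63.608681848790674 [ 0.52153538 -0.86433943  0.30846798]
242 [array([276.,  78.]), array([273., 169.]), array([251., 158.])]
244 [array([270.,  80.]), array([267., 171.]), array([244., 160.])]
246 [array([264.,  83.]), array([261., 174.]), array([237., 163.])]
[array([616., 321.]), array([245., 169.])]
[-0.19, 6.7, 0.69, 0, 0, -0.1] [-0.19, 6.7, 6.69, 0, 0, -0.1]
```

View pics/s4.png

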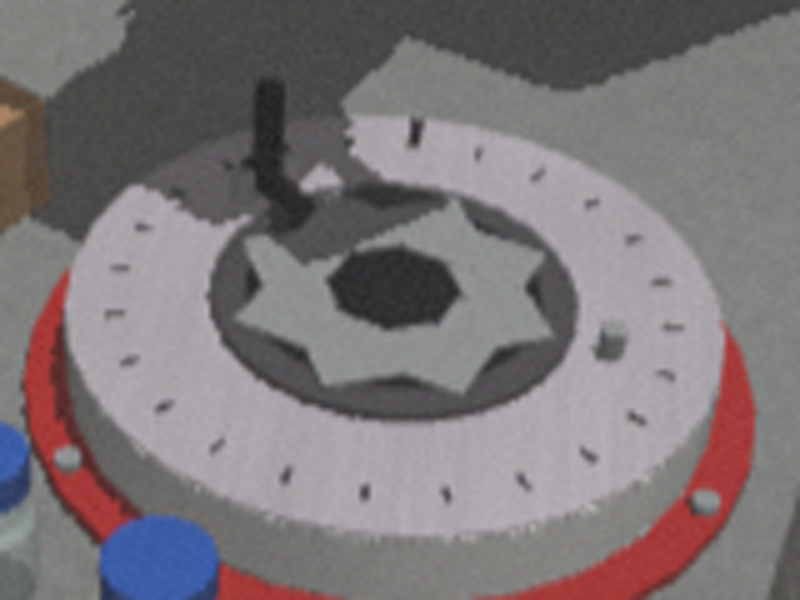

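The knob top is at crop (270,80) with its foot against the open stud, which matches 244°, the stop. Now I cross over above the knob and come down on its anticlockwise side.

Request:
{"api": "arm_command", "payload": {"steps": [[0,2,0,0,0,0],[-0.1,4,0,0,0,0],[-0.2,5.7,0,0,0,0],[-0.2,6.7,0,0,0,0],[-0.2,6.7,1,0,0,0],[-0.2,6.7,3,0,0,0],[-0.2,6.7,5,0,0,0],[-0.2,6.7,6,0,0,0],[-0.2,6.7,6.5,0,0,0],[-0.2,6.7,6.5,0,0,0]]}}

```text
t: 9.92
eef_pos: [599.1, -20.3, 249.9]
tcp_rot: [-3.139, 0.001, 1.11]
ft_force: [-0.3, -0.2, -0.8]
opening: 0.003
```

```bash
python3 - <<'E'
from h import *
s=state();print(s['t'],s['eef_pos'],np.degrees(s['tcp_rot'][2]),s['ft_force'])
b=(s['eef_pos'],np.degrees(s['tcp_rot'][2]))
for ph,off in [(243.7,-20),(243.7,-16)]+[(a,-16) for a in range(241,207,-4)]: print(ph,row(*target(ph,off),b))
E
```

```text
9.9167 [599.12249533 -20.33218641 249.87215953] 63.6047972178286 [-0.31219213 -0.16903144 -0.8128127 ]
243.7 [0.03, -0.74, -0.21, 0, 0, -0.1]
243.7 [0.03, -1.14, -0.21, 0, 0, -0.1]
241 [-0.04, -1.54, -0.21, 0, 0, 2.6]
237 [-0.1, -2.13, -0.21, 0, 0, 6.6]
233 [-0.12, -2.73, -0.21, 0, 0, 10.6]
229 [-0.11, -3.33, -0.21, 0, 0, 14.6]
225 [-0.04, -3.92, -0.21, 0, 0, 18.6]
221 [0.06, -4.51, -0.21, 0, 0, 22.6]
217 [0.2, -5.09, -0.21, 0, 0, 26.6]
213 [0.38, -5.66, -0.21, 0, 0, 30.6]
209 [0.6, -6.21, -0.21, 0, 0, 34.6]
```

Request:
{"api": "arm_command", "payload": {"steps": [[0.03,-0.4,-0.2,0,0,0],[0.03,-0.8,-0.2,0,0,0],[0.03,-1.1,-0.2,0,0,0],[-0.04,-1.5,-0.2,0,0,2.6],[-0.08,-1.8,-0.2,0,0,4.6],[-0.1,-2.15,-0.2,0,0,6.6],[-0.12,-2.7,-0.2,0,0,10.6],[-0.11,-3.3,-0.2,0,0,14.6],[-0.04,-3.9,-0.2,0,0,18.6],[0.06,-4.5,-0.2,0,0,22.6],[0.12,-4.8,-0.2,0,0,24.6],[0.2,-5.1,-0.2,0,0,26.6]]}}

```text
t: 10.92
eef_pos: [554.7, 4.0, 254.2]
tcp_rot: [3.14, -0.002, 0.644]
ft_force: [2.0, -1.3, -0.3]
opening: 0.007
```

```bash
python3 - <<'E'
from h import *
s=state();print(s['t'],s['eef_pos'],np.degrees(s['tcp_rot'][2]),s['ft_force'])
b=(s['eef_pos'],np.degrees(s['tcp_rot'][2]))
for a in (215,213,211,209,207.5,206,204.5,203): print(a,row(*target(a,-16),b))
E
```

```text
10.9167 [554.67524073   4.02615222 254.22743188] 36.89542406064597 [ 1.96128117 -1.32127282 -0.34314461]
215 [-0.07, -0.31, 0.22, 0, 0, 1.9]
213 [-0.11, -0.61, 0.22, 0, 0, 3.9]
211 [-0.14, -0.9, 0.22, 0, 0, 5.9]
209 [-0.16, -1.2, 0.22, 0, 0, 7.9]
207.5 [-0.17, -1.43, 0.22, 0, 0, 9.4]
206 [-0.17, -1.65, 0.22, 0, 0, 10.9]
204.5 [-0.17, -1.87, 0.22, 0, 0, 12.4]
203 [-0.16, -2.1, 0.22, 0, 0, 13.9]
```

Request:
{"api": "arm_command", "payload": {"steps": [[-0.07,-0.3,0,0,0,1.9],[-0.11,-0.6,0,0,0,3.9],[-0.14,-0.9,0,0,0,5.9],[-0.16,-1.2,0,0,0,7.9],[-0.17,-1.4,0,0,0,9.4],[-0.17,-1.6,0,0,0,10.6],[-0.17,-1.75,0,0,0,11.6],[-0.17,-1.87,0,0,0,12.4],[-0.17,-1.87,0,0,0,12.4]]}}

```text
t: 11.67
eef_pos: [542.1, 17.9, 253.6]
tcp_rot: [3.141, -0.001, 0.429]
ft_force: [2.1, -1.6, 1.1]
opening: 0.006
```

```bash
python3 - <<'E'
from h import *
s=state();print(s['t'],s['eef_pos'],np.degrees(s['tcp_rot'][2]),s['ft_force'])
b=(s['eef_pos'],np.degrees(s['tcp_rot'][2]))
print(row(*target(200.8,-16),b))
snap('scene','s5',(310,160,410,235),8)
for ph in (200.8,202,204,206):
  f=np.radians(ph);e=np.array([np.cos(f),np.sin(f)])
  print(ph,[((proj('scene',[*(CEN+r*e),z])-[310,160])*8).round() for r,z in((84,92),(84,48),(100,44),(102,41.5),(123,41.5))])
E
```

```text
11.6667 [542.1483417   17.911822   253.57334115] 24.55869072797305 [ 2.06634947 -1.63506611  1.12699589]
[-0.09, -0.56, 0.16, 0, 0, 3.8]
200.8 [array([353., 101.]), array([340., 246.]), array([344., 224.]), array([344., 227.]), array([350., 184.])]
202 [array([346., 101.]), array([333., 245.]), array([336., 223.]), array([336., 227.]), array([340., 183.])]
204 [array([334., 100.]), array([322., 244.]), array([323., 222.]), array([322., 226.]), array([324., 181.])]
206 [array([322.,  99.]), array([311., 244.]), array([309., 221.]), array([309., 225.]), array([308., 181.])]
```

View pics/s5.png

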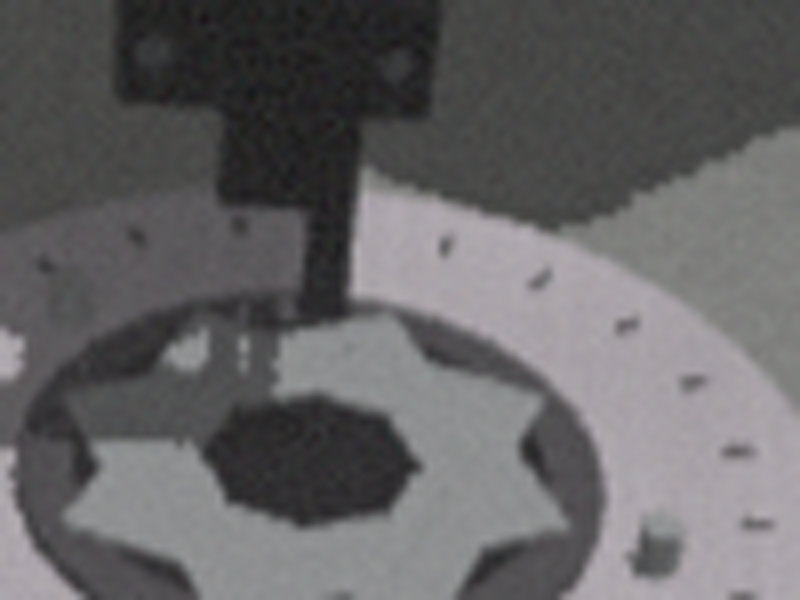

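The knob's foot spans crop columns 305–352, so its centre is at 328, or about 203°, roughly 2° short of the mark. I'll push a little more, back away and measure without the gripper in the way.

Request:
{"api": "arm_command", "payload": {"steps": [[0,-0.1,0,0,0,0.7],[-0.02,-0.2,0,0,0,1.3],[-0.03,-0.25,0,0,0,1.7],[-0.03,-0.25,0,0,0,1.7]]}}

```text
t: 12.05
eef_pos: [540.8, 20.0, 253.2]
tcp_rot: [3.142, 0.0, 0.399]
ft_force: [1.8, -2.0, 1.3]
opening: 0.006
```

Request:
{"api": "arm_command", "payload": {"steps": [[0,0.5,0,0,0,0],[0,1.5,0,0,0,0],[0,3,0,0,0,0],[0,5,0,0,0,0],[0,7,0,0,0,0],[0,9,-1,0,0,0],[0,12,-2,0,0,0],[0,15,-2,0,0,0],[0,18,-2,0,0,0],[0,18,-2,0,0,0],[0,18,-2,0,0,0]]}}

```text
t: 12.97
eef_pos: [610.9, -148.3, 272.7]
tcp_rot: [-3.141, 0.0, 0.397]
ft_force: [-0.8, 0.7, -0.7]
opening: 0.006
```

```bash
python3 - <<'E'
from h import *
s=state();print(s['t'],s['eef_pos'],np.degrees(s['tcp_rot'][2]),s['ft_force'])
a=snap('scene','s6',(310,165,390,225),5)
b=snap('top','t6',(270,205,350,265),5)
cv2.imwrite('pics/c6.png',np.hstack([cv2.resize(x,None,fx=5,fy=5,interpolation=cv2.INTER_CUBIC) for x in(a,b)]))
for ph in (200.84,203):
  f=np.radians(ph);e=np.array([np.cos(f),np.sin(f)])
  for n,o in(('scene',[310,165]),('top',[270,205])):
    print(ph,n,[((proj(n,[*(CEN+r*e),z])-o+.5)*5-.5).round().tolist() for r,z in((84,92),(84,48),(100,44),(102,41.5),(123,41.5))])
E
```

```text
12.9667 [ 610.9234088  -148.25542499  272.66735647] 22.74009005887718 [-0.75591929  0.66083666 -0.67120795]
200.84 scene [[222.0, 40.0], [214.0, 131.0], [217.0, 117.0], [217.0, 119.0], [221.0, 92.0]]
200.84 top [[206.0, 159.0], [207.0, 163.0], [218.0, 193.0], [219.0, 197.0], [234.0, 237.0]]
203 scene [[214.0, 40.0], [207.0, 130.0], [208.0, 116.0], [208.0, 118.0], [210.0, 91.0]]
203 top [[212.0, 156.0], [213.0, 160.0], [225.0, 190.0], [227.0, 194.0], [243.0, 233.0]]
```

View pics/c6.png

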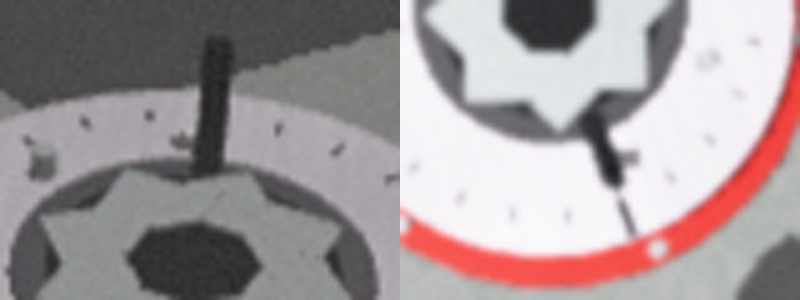

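The left view shows the knob standing over the long mark. In the right (top) view the mark runs (620,198)–(633,236) and the pointer tip at (617,186) points nearly down its line. A sub-pixel angle measurement will give the remaining error.

```bash
python3 - <<'E'
from h import *
g=cv2.imread('pics/t6_raw.png',0).astype(np.float32)
ph=np.arange(190,212,.1)
def prof(r,z):
    uv=np.array([proj('top',[*(CEN+r*np.array([np.cos(f),np.sin(f)])),z]) for f in np.radians(ph)],np.float32)
    return cv2.remap(g,uv[None,:,0],uv[None,:,1],cv2.INTER_CUBIC)[0]
for nm,rs,z in [('mark',range(104,123,2),41.5),('ptr',range(90,101,2),44),('knob',range(80,90,2),92)]:
    for r in rs:
        p=prof(r,z);bg=np.percentile(p,80);w=np.clip((bg-p)-0.5*(bg-p.min()),0,None)
        print(nm,r,round(float((w*ph).sum()/w.sum()),2),round(float(p.min())),round(float(bg)))
im=cv2.imread('pics/t6_raw.png')[225:257,298:324]
cv2.imwrite('pics/c6b.png',cv2.resize(im,None,fx=18,fy=18,interpolation=cv2.INTER_CUBIC))
E
```

```text
mark 104 200.7 170 247
mark 106 200.7 142 247
mark 108 200.66 132 246
mark 110 200.71 133 246
mark 112 200.8 131 246
mark 114 200.77 132 247
mark 116 200.77 136 247
mark 118 200.78 135 247
mark 120 200.74 144 246
mark 122 200.79 163 239
ptr 90 201.27 36 245
ptr 92 201.21 45 246
ptr 94 201.33 58 246Traceback (most recent call last):
  File "<stdin>", line 9, in <module>
  File "<stdin>", line 5, in prof
  File "h.py", line 13, in proj
    m=camera_model(n);K=np.array(m['K']);R=Rot.from_euler('xyz',m['rotation']).as_matrix();c=np.array(m['xyz'])
ValueError: time passes only in moves, steps and waits
```

```bash
sed -i 's/^CEN=/import functools; camera_model=functools.cache(camera_model)\nCEN=/' h.py
cat > m.py <<'E'
from h import *
import sys
def meas(fn):
    g=cv2.imread(fn,0).astype(np.float32);ph=np.arange(188,214,.1)
    for nm,rs,z in [('mark',range(104,122,2),41.5),('ptr',(88,90,92,94,96,98,99),44),('knob',range(80,89,2),92)]:
        o=[]
        for r in rs:
            uv=np.array([proj('top',[*(CEN+r*np.array([np.cos(f),np.sin(f)])),z]) for f in np.radians(ph)],np.float32)
            p=cv2.remap(g,uv[None,:,0],uv[None,:,1],cv2.INTER_CUBIC)[0]
            bg=np.percentile(p,85);w=np.clip((bg-p)-.6*(bg-p.min()),0,None);o.append(round(float((w*ph).sum()/w.sum()),2))
        print(nm,o,round(np.mean(o),2))
meas(sys.argv[1])
E
python3 m.py pics/t6_raw.png
```

```text
mark [200.71, 200.71, 200.66, 200.71, 200.8, 200.76, 200.77, 200.79, 200.75] 200.74
ptr [201.48, 201.28, 201.24, 201.37, 201.38, 201.09, 200.97] 201.26
knob [201.15, 201.27, 201.57, 201.73, 201.55] 201.45
```

The pointer is at about 201.3° and the mark at 200.74°. The difference is 0.5°, or about 0.9 mm at the tip against a 5 mm wide mark. That is within what I could improve by another push, and the arm is clear, so I hand in.

```bash
python3 - <<'E'
from h import *
from cell import job_done
a=snap('top','t7').astype(int);b=cv2.imread('pics/t1_raw.png').astype(int)
for n,(x,y) in dict(tub=(203,157),amber=(297,133),clear=(328,143),carton=(388,195)).items():
    f=lambda i:np.argwhere((i[y-22:y+22,x-24:x+24].max(2)-i[y-22:y+22,x-24:x+24].min(2))>70).mean(0).round(1)
    print(n,f(a),f(b))
print(state()['t'],job_done())
E
python3 m.py pics/t7_raw.png
```

```text
tub [20.5 21.7] [20.5 21.7]
amber [21.  23.5] [21.1 23.5]
clear [27.2 19.1] [27.3 19. ]
carton [nan nan] [21.5 23.8]
the job is handed in; nothing more can be done
13.1167 None
the job is handed in; nothing more can be done<stdin>:5: RuntimeWarning: Mean of empty slice.
  ret = um.true_divide(
```

The damper lever went to the open stop first, then back clockwise to the long mark. I handed the job in at 13.1 s with the gripper well clear of the inlet. I pushed only with the outside of the shut fingers.

- **Open stop:** the push force rose from about 3 N to about 11 N and the motion stalled. The picture after backing off showed the knob against the open stud, at about 244°.
- **Long mark:** after the last push the top camera put the mark at 200.7° and the pointer at 201.3°. The pointer stops about 0.5° short, roughly 0.9 mm at its tip. The knob top alone read 201.5°. I left it there rather than risk going past the mark.
- **Bystanders:** the tub and both vials are at the same pixels as at the start, to 0.1 px. The carton check gave no reading, probably because the parked gripper and its shadow hid it. The fingers stayed above its height, and I felt no contact there, but its position is not confirmed.
- **Not done:** the final pointer measurement on the last picture did not run, because the session closed at hand-in. The angles above come from the picture taken just before, and the arm did not move in between.

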